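Tighten the last clamp of a drying rail with a hex key

TASK

One of the two clamps that hold the steel drying rail on its wooden board is still loose: its cap stands a little off its base. Take the red-handled hex key out of the tight clamp, feel for the hidden screw at the bottom of the loose clamp's well, seat the key fully in it and turn it clockwise by about a quarter turn per grasp, regrasping as needed, until the cap is shut down on its base. Press and turn gently, stop when the screw is tight, and leave the key standing upright in the screw; do not drop the key or disturb the other things.

Things in the scene. Friction and masses are not known exactly. Their poses are not given: they have to be found in the camera images.
- hex_key: hex key, 111 mm long, 0.12 kg, upright in the tight clamp's screw at the start. Origin at its tip, z up to the handle. z 0-7 mm: lead-in taper, flat end 14 mm across, hexagon 15 mm across flats at 4; 7-22: hexagon 17 mm across flats, 19.6 across corners, two flats facing the key's +-x; 22-65: round shank 12 mm across; 65-109: red square handle
- key_grip (a point): centre of the key's red handle, 87 mm above its tip; handle 24 x 24 mm, 44 mm tall, sides square to the key's x and y: grip from above across two facing sides; a quarter turn of the gripper gives the same grasp; 6 N of grip is enough to turn the screw. Released in a screw, the key stands by itself, leaning a few degrees at most
- rail_board: wooden board 110 x 360 x 18 mm lying fixed on the counter, origin under its middle, y along it. A steel tube 22 mm across runs along it at x = +15 mm, axis 48 mm above the counter; one clamp 110 mm from the middle towards either end
- loose_clamp: grey cast clamp 92 x 94 mm, fixed, to be tightened; its cap (the darker strap over the tube) stands up to 5 mm off its base. Origin under its foot, 18 mm above the counter; x across the rail, away from the robot, y along the rail. At x = -19.5 mm stands its tower, 35 x 82 mm, 64 mm high, with the well. Feel with 3 to 6 N, seat with up to 12; over 60 N between key and clamp does damage
- well_mouth (a point): centre of the well's opening at the tower's top, 82 mm above the counter; x, y as the clamp's. The well is 23 mm wide in x, 42 mm long in y, straight, 30 mm deep. With the key seated the handle's lower end is 21 mm above the mouth
- well_floor (a point): centre of the well's dark floor, 30 mm below the mouth. The screw's head is level with the floor and may sit up to 10 mm either way of this point along y (x = 0), not measured; a flat washer fills the rest. Its vertical hexagonal socket, 18.2 mm across flats, 14 mm deep, is turned anyhow. Key on the washer or rim: tip level with the floor; seated: tip 14 mm below
- clamp_cap (a joint): how far the loose cap is drawn down, m: 0 up, 0.005 shut on its base (hard stop); starts at 0 to 0.0013. Driven by the screw: clockwise from above draws it down 1.25 mm per rad (4.0 rad in all, about 0.04 N m of friction); the screw keeps its height. Stop turning at about 0.1 N m. Key in the socket's mouth but out of line: tip 1 to 7 mm below the floor; turn up to 60 degrees until it drops
- tight_clamp: the same clamp, already shut, at the other end of the rail (which end varies); origin and axes as the loose one. The key stands in its screw at the start, at x = -19.5 mm, y = 0, tip 20 mm above this origin in a like socket; the well's mouth is 64 mm above the origin: lift the key 50 mm to clear it
- tape_roll: bystander: roll of tan tape, 103 mm across, 25 high, lying flat; origin under its centre
- nail_brush: bystander: purple nail brush, 86 x 30 x 22 mm; origin under its centre
- button_jar: bystander: glass jar with grey lid, 92 mm across, 138 high; origin under its centre
- stain_gel: bystander: white and blue tube, 156 x 48 x 33 mm; origin under its centre
- roll_on: bystander: small white round pot, 53 mm across, 68 high; origin under its centre
Not all that is in view belongs to the job. What is shaped like the hex_key but green is not meant.

How it is judged:
By the outcome, as a careful person would: the job done as asked, in the order asked, and still so for the second after the job is handed in, with the robot touching nothing.
It also fails if it takes over 72 s, if anything falls off the work surface, if the arm or the gripper's body presses on something with over 40 N, if the wrist force passes 120 N, or if a joint passes its speed limit or range.

ROBOT

A 6-joint arm with a two-finger parallel gripper is mounted at the origin on a cart in front of the work surface, level with it; the furniture and walls round the work are solid. World frame = base frame: x ahead of the robot, y to its left, z up, the work surface at z = 0. Lengths are in mm, angles in rad, forces in N, time in s.
With the tool pointing down it reaches from about 400 to 825 mm from the base axis. Payload 7 kg.
Tool frame: the origin (TCP) lies at the very end of the fingers, on their centre line; the grasp point (between the pads) lies ctrl.pinch_z behind it (ctrl.pinch_z is the distance from the TCP to the grasp point, in mm); z points along the fingers, y is the line along which they close (so a half turn about z gives the same grasp; the last joint's range is limited). The gripper opens to 88 mm and grips with 3 to 60 N. Pads are 19 mm wide; open, the fingers measure 130 mm over their backs; the gripper's body (78 mm by 193 mm) begins 47 mm behind the grasp point.
Start: joints at [1.544, 0.359, 0.012, 0, -1.224, -0.288], TCP at [209.006, 641.803, 226.561] pointing down, gripper open.
Joint ranges: [-3.07, 3.07], [-1.43, 2.12], [-1.02, 1.25], [-3.03, 1.67], [-3.05, -0], [-3.03, 3.03]. Speed limits (rad/s): [2.39, 2.39, 3.01, 3.14, 3.14, 3.14].

INTERFACE

Orientations are given as [roll, pitch, yaw] about the fixed x, y, z axes, in that order (R = Rz(yaw) Ry(pitch) Rx(roll)).
In Python, from cell import ctrl, optics gives the robot as it stands.
- The arm moves only by the shell command python3 -m creep 'ROWS' [OPENING] [FORCE]. ROWS is JSON, a list of rows, each an object of numbers: "dx", "dy", "dz": the shift along the tool's x, y, z in mm; "yaw": the turn about the tool's z in rad. A call has 1 to 12 rows; each row shifts and turns the commanded pose from where the row before left it, along the tool's axes as they then stand; what a row does not reach is not made up. A row lasts 1/8 s, in which the tool goes at most 62.5 mm and 10.7 degrees, less where a joint would pass 70% of its speed; a pose out of reach is approached as far as the arm can. A call with a gripper value outside its range is refused whole. OPENING is the finger opening in mm, from 0 to 87.6, set as the call begins (- or left out, the last holds). The fingers move at their own pace and stop on an object; FORCE is the grip in N (left out, the last holds). Time passes only in rows, so rows that do not move let the fingers close. It gives the time, the measured TCP pose, the force, the opening and the grip force at its end, in the units of the state.
- ctrl.read_state(): the state, without advancing time (a new reading comes with each control period).
- optics.capture(name): name is "scene" or "side" or "wrist"; returns the picture (420x560x3 uint8, blue, green, red); there is no depth.
- optics.camera_model(name): a dict with "vertical_fov" (degrees; the focal length in pixels is half the picture's height over the tangent of half this angle, whatever the lens; pixels are square), "cx", "cy" (the principal point, pixels), "pose" (4x4, takes a point from camera to world coordinates); the wrist camera has in their place "tool_from_camera" (4x4, takes a point from camera to tool coordinates, whose origin is the TCP and whose axes are the flange's). Camera axes: x right, y up, looking along -z (the intrinsics and any distortion apply to the point x, -y, -z); pixel columns grow to the right and rows downward; lengths in mm; the calibration is good to about 2 mm. A picture is of the moment at which its call begins: read the wrist's pose just before it. camera_model takes no time and is no camera call.
- ctrl.hand_in(): hands the job in; it is judged then, once.
The state is a dict: "clock": time; "qpos": joint angles; "qvel": joint speeds; "tau": joint torques, N m; "eef_pos": TCP position; "tcp_rot": TCP orientation; "wrist_force": force on the tool from outside, world axes, zero at the start; "ft_torque": the same for the moment, N m; "gripper_width": finger opening in mm; "finger_force": force on a finger pad.
Only numpy, scipy, OpenCV 4.12 (cv2) and the standard library are available. Lean on these libraries where they do the work, as an engineer would, in place of code of your own. Each camera call takes 0.05 s, during which the arm holds its last target. There are 200 camera calls.

## Working session

There is one attempt and no reset: what is moved stays moved. The work goes in short steps, Python scripts to look and compute and a shell command to move; the robot and the scene stay as the last step left them, time stands still between calls to the robot, and variables do not carry over. Pictures are saved under pics/ and viewed, at most 10 in all, crops included, and the job is handed in when it is done.

```bash
ls; mkdir -p pics; python3 - <<'E'
from cell import ctrl, optics
import cv2, numpy as np
s=ctrl.read_state(); print({k:np.round(v,3).tolist() for k,v in s.items()}, ctrl.pinch_z)
for n in ("scene","side","wrist"):
    m=optics.camera_model(n); print(n,{k:np.round(v,3).tolist() if not isinstance(v,(str,dict)) else v for k,v in m.items()})
    cv2.imwrite(f"pics/{n}0.png",optics.capture(n))
E
```

```text
pics
{'clock': 0.0, 'qpos': [1.544, 0.359, 0.011, -0.0, -1.224, -0.288], 'qvel': [-0.002, 0.001, -0.001, -0.001, -0.001, -0.002], 'tau': [0.0, -58.272, 29.306, 6.997, 0.007, -0.0], 'eef_pos': [208.86, 641.349, 225.606], 'tcp_rot': [3.14, -0.0, -0.315], 'wrist_force': [0.514, -0.099, 0.028], 'ft_torque': [-0.091, -0.03, 0.003], 'finger_force': 0.0, 'gripper_width': 87.366} 18.8
scene {'vertical_fov': 43.569, 'cx': 276.268, 'cy': 210.146, 'pose': [[0.675, 0.579, -0.458, -18.509], [-0.738, 0.514, -0.437, -137.502], [-0.018, 0.633, 0.774, 888.044], [0.0, 0.0, 0.0, 1.0]]}
side {'vertical_fov': 57.74, 'cx': 275.905, 'cy': 213.859, 'pose': [[0.806, 0.382, -0.453, 63.112], [-0.592, 0.548, -0.591, -189.192], [0.022, 0.744, 0.667, 649.629], [0.0, 0.0, 0.0, 1.0]]}
wrist {'vertical_fov': 62.399, 'cx': 280.547, 'cy': 213.063, 'tool_from_camera': [[-0.0, 0.96, 0.279, 75.781], [1.0, 0.0, 0.0, -0.856], [0.0, 0.279, -0.96, -158.048], [0.0, 0.0, 0.0, 1.0]]}
```

View pics/scene0.png

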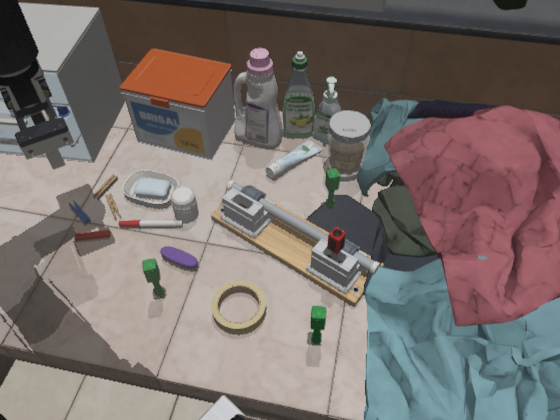

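View pics/side0.png

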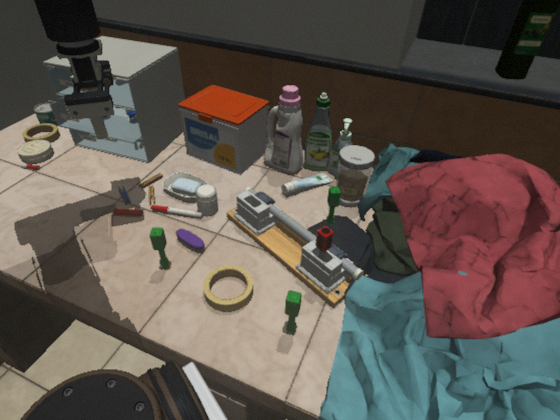

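The red key stands in the right-hand (tight) clamp: scene pixel (337,240), side (324,238). The loose clamp is at scene (243,208), side (255,208). Green keys are decoys.

```bash
cat > h.py <<'E'
from cell import ctrl, optics
import cv2, numpy as np
def cam(n):
    m=optics.camera_model(n); f=210/np.tan(np.radians(m["vertical_fov"]/2))
    if n=="wrist":
        s=ctrl.read_state(); from scipy.spatial.transform import Rotation as R
        T=np.eye(4); T[:3,:3]=R.from_euler("xyz",s["tcp_rot"]).as_matrix(); T[:3,3]=s["eef_pos"]
        P=T@np.array(m["tool_from_camera"])
    else: P=np.array(m["pose"])
    return m,f,P
def ray(c,uv):
    m,f,P=c; d=P[:3,:3]@np.array([(uv[0]-m["cx"])/f,-(uv[1]-m["cy"])/f,-1]); return P[:3,3],d/np.linalg.norm(d)
def onz(c,uv,z):
    o,d=ray(c,uv); return o+d*(z-o[2])/d[2]
def tri(a,ua,b,ub):
    o1,d1=ray(a,ua);o2,d2=ray(b,ub)
    t=np.linalg.lstsq(np.c_[d1,-d2],o2-o1,rcond=None)[0]
    p,q=o1+t[0]*d1,o2+t[1]*d2; return (p+q)/2,np.linalg.norm(p-q)
def proj(c,p):
    m,f,P=c; q=np.linalg.inv(P)@np.r_[p,1]; return np.array([m["cx"]+f*q[0]/-q[2],m["cy"]-f*q[1]/-q[2]])
def red(im,box):
    h=cv2.cvtColor(im,cv2.COLOR_BGR2HSV); k=(((h[...,0]<8)|(h[...,0]>172))&(h[...,1]>130)&(h[...,2]>40)).astype(np.uint8)
    o=np.zeros_like(k); x0,y0,x1,y1=box; o[y0:y1,x0:x1]=k[y0:y1,x0:x1]; return o
E
python3 - <<'E'
from h import *
S,D=cam("scene"),cam("side"); a=cv2.imread("pics/scene0.png"); b=cv2.imread("pics/side0.png")
c=[]
for im,box in((a,(310,215,360,262)),(b,(300,215,350,258))):
    k=red(im,box); m=cv2.moments(k,True); ys,xs=np.nonzero(k); c.append((m["m10"]/m["m00"],m["m01"]/m["m00"])); print(m["m00"],xs.min(),xs.max(),ys.min(),ys.max(),c[-1])
print(tri(S,c[0],D,c[1]))
A=cv2.resize(a[170:300,200:400],None,fx=4,fy=4,interpolation=2); cv2.imwrite("pics/a.png",A)
B=cv2.resize(b[175:305,210:370],None,fx=4.6,fy=4.6,interpolation=2); cv2.imwrite("pics/b.png",B)
E
```

```text
173.0 328 345 227 252 (336.1329479768786, 238.89595375722544)
150.0 317 333 226 250 (324.6, 236.52666666666667)
(array([455.35601465, 167.35743105, 126.39745424]), np.float64(2.566645046878974))
```

View pics/a.png

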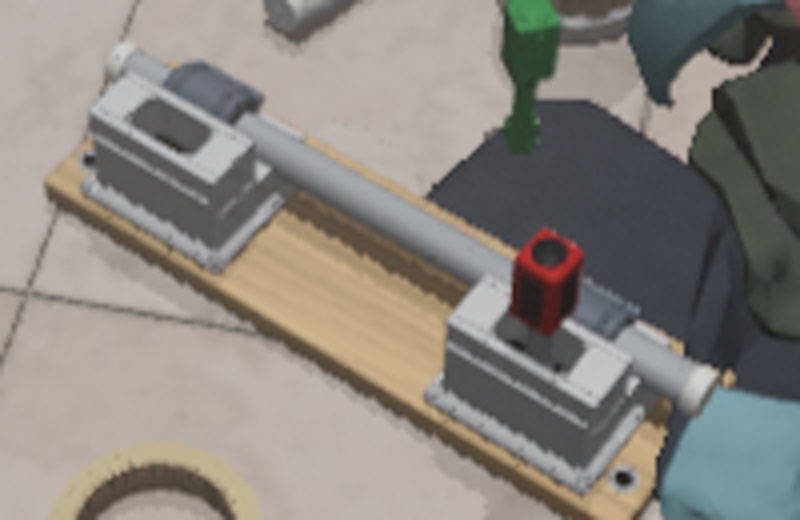

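View pics/b.png

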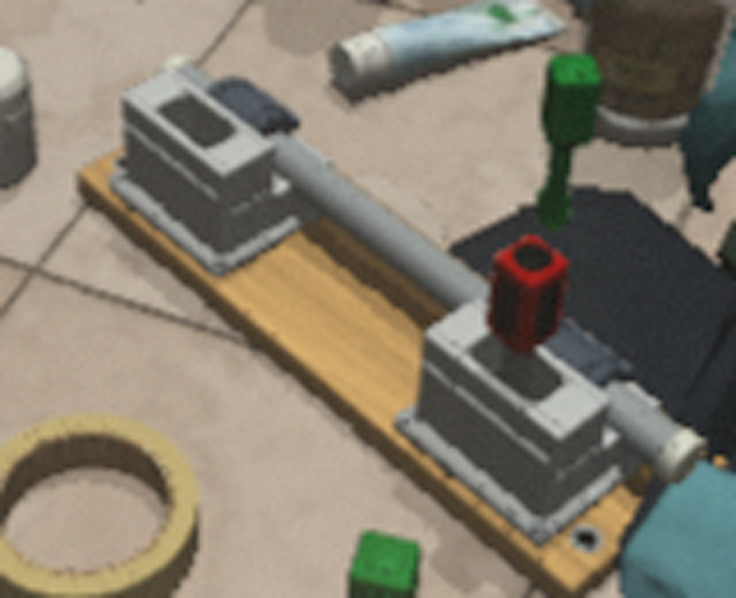

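The loose clamp's well is at crop-a (171,124), crop-b (198,119), a dark rectangle inside the light tower top; the key's handle is at crop-a (547,283). Now the corners onto z = 82.

```bash
python3 - <<'E'
from h import *
S,D=cam("scene"),cam("side")
for nm,c,o,s,L in (("loose a",S,(200,170),4,[(90,112),(115,72),(258,143),(215,185),(130,117),(150,97),(212,130),(190,152)]),
 ("tight a",S,(200,170),4,[(447,318),(480,272),(635,352),(597,400)]),
 ("loose b",D,(210,175),4.6,[(122,95),(160,68),(277,147),(230,178),(160,108),(185,93),(237,128),(212,147)]),
 ("tight b",D,(210,175),4.6,[(425,335),(467,300),(608,395),(550,440)])):
    p=np.array([onz(c,(np.array(q)+.5)/s-.5+o,82)[:2] for q in L]); 
    for i in range(0,len(p),4):
        q=p[i:i+4]; l=(q[2]-q[1]+q[3]-q[0])/2; print(nm,q.mean(0).round(1),"edge",np.linalg.norm(np.roll(q,-1,0)-q,axis=1).round(1),"dir",np.degrees(np.arctan2(l[1],l[0])).round(1))
E
```

```text
loose a [428.7 384.7] edge [29.1 88.8 33.7 80.7] dir -82.4
loose a [430.9 385.7] edge [16.3 39.3 17.7 39. ] dir -83.4
tight a [453.4 167.5] edge [31.2 83.  32.5 80.3] dir -82.0
loose b [430.1 381.2] edge [29.1 87.1 32.7 84.5] dir -82.4
loose b [431.9 381.9] edge [17.3 38.6 19.1 40.4] dir -82.2
tight b [450.5 164.7] edge [29.9 79.4 37.5 76.8] dir -83.5
```

```bash
python3 -m creep '[{"dx":24,"dy":24,"dz":-12},{"dx":40,"dy":40,"dz":-12},{"dx":40,"dy":40},{"dx":40,"dy":40},{"dx":40,"dy":40},{"dx":40,"dy":40},{"dx":40,"dy":40},{"dx":40,"dy":40},{"dx":40,"dy":35},{"dx":25,"dy":24},{"dx":12,"dy":12},{}]' 60
python3 - <<'E'
from h import *
s=ctrl.read_state(); print(s["eef_pos"],s["tcp_rot"],s["qpos"],s["qvel"])
cv2.imwrite("pics/w1.png",optics.capture("wrist"))
W=cam("wrist"); print(proj(W,[455,167,147]),proj(W,[430,384,82]))
E
```

```text
[208.90502354 641.49451948 225.85650601] [ 3.14037611e+00 -1.32664553e-04 -3.14841707e-01] [ 1.54411594e+00  3.59216661e-01  1.12943795e-02 -2.32361063e-04
 -1.22407814e+00 -2.88082306e-01] [-1.83618967e-04 -1.76902056e-03  2.45999812e-03  3.23188869e-03
 -2.71781940e-05  1.63829174e-03]
[1191.71983685 -658.06844139] [ 546.89585257 -222.83515019]invalid input
```

View pics/w1.png

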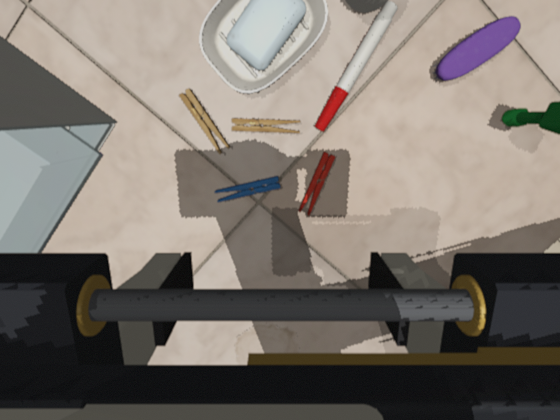

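The wrist picture shows only the bare counter below the start pose; the call was refused, probably because of the empty row.

```bash
python3 -m creep '[{"dx":24,"dy":24,"dz":-12},{"dx":40,"dy":40,"dz":-12},{"dx":40,"dy":40},{"dx":40,"dy":40},{"dx":40,"dy":40},{"dx":40,"dy":40},{"dx":40,"dy":40},{"dx":40,"dy":40},{"dx":40,"dy":35},{"dx":25,"dy":24},{"dx":12,"dy":12},{"dx":0}]' 60
python3 - <<'E'
from h import *
s=ctrl.read_state(); print(s["eef_pos"],s["tcp_rot"],s["qpos"],s["qvel"])
cv2.imwrite("pics/w2.png",optics.capture("wrist"))
W=cam("wrist"); print(proj(W,[455,167,147]),proj(W,[430,384,82]))
E
```

```text
[208.93988008 641.52673931 225.96196848] [ 3.14052732e+00 -1.40099093e-04 -3.14854865e-01] [ 1.54409269e+00  3.59131211e-01  1.13875579e-02 -1.79079020e-04
 -1.22411391e+00 -2.88090363e-01] [-1.34265674e-03 -3.58176036e-05  2.38192737e-03 -7.61717073e-04
  5.63829269e-04  7.78398055e-04]
[1191.80401563 -657.93941982] [ 546.98050824 -222.71793132]invalid input
```

```bash
python3 -m creep '[{"dx":0,"dy":0,"dz":-12,"yaw":0}]' 60; python3 -m creep '[{"dx":24,"dy":24,"dz":-5}]'
```

```text
clock: 0.38
eef_pos: [208.9, 641.2, 237.8]
tcp_rot: [3.139, -0.0, -0.315]
wrist_force: [0.3, -0.1, 0.3]
gripper_width: 81.9
finger_force: 0.0invalid input
```

All four keys are needed.

```bash
python3 -m creep '[{"dx":24,"dy":24,"dz":-12,"yaw":0},{"dx":40,"dy":40,"dz":0,"yaw":0},{"dx":40,"dy":40,"dz":0,"yaw":0},{"dx":40,"dy":40,"dz":0,"yaw":0},{"dx":40,"dy":40,"dz":0,"yaw":0},{"dx":40,"dy":40,"dz":0,"yaw":0},{"dx":40,"dy":40,"dz":0,"yaw":0},{"dx":40,"dy":40,"dz":0,"yaw":0},{"dx":40,"dy":35,"dz":0,"yaw":0},{"dx":25,"dy":24,"dz":0,"yaw":0},{"dx":12,"dy":12,"dz":0,"yaw":0},{"dx":0,"dy":0,"dz":0,"yaw":0}]'
python3 - <<'E'
from h import *
s=ctrl.read_state(); print(s["eef_pos"],s["tcp_rot"],s["qpos"])
cv2.imwrite("pics/w2.png",optics.capture("wrist"))
W=cam("wrist"); print(proj(W,[455,167,147]),proj(W,[430,384,82]))
E
```

```text
clock: 1.88
eef_pos: [455.6, 166.8, 251.1]
tcp_rot: [-3.141, -0.0, -0.317]
wrist_force: [-0.6, 0.7, -0.7]
gripper_width: 60.2
finger_force: 0.0
[455.57464061 166.8089409  251.08943999] [-3.14091853e+00 -3.94386330e-04 -3.16519717e-01] [ 7.57448444e-01  2.40355264e-02 -3.53972486e-01  2.73272778e-05
 -1.19200771e+00  4.96818203e-01]
[282.37594939 213.02914308] [ 91.15815022 279.7896765 ]
```

View pics/w2.png

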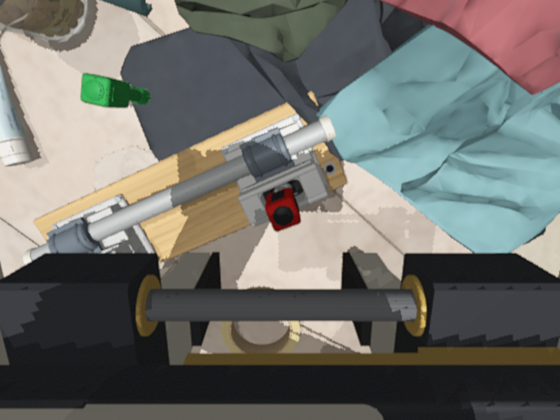

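The wrist picture shows the red handle at (283,208), its top face about (283,214) as predicted. Next, its rotation.

```bash
python3 - <<'E'
from h import *
im=cv2.imread("pics/w2.png"); k=red(im,(255,170,310,240)); ys,xs=np.nonzero(k)
W=cam("wrist")
v=im[...,2]; print(np.percentile(v[k>0],[10,30,50,70,90]))
pt=[onz(W,(x,y),147)[:2] for x,y in zip(xs,ys)]; print("all",cv2.minAreaRect(np.float32(pt)))
cv2.imwrite("pics/c.png",cv2.resize(im[165:255,235:335],None,fx=6,fy=6,interpolation=2))
E
```

```text
[ 66.4  93.   99.  118.  136. ]
all ((457.9540710449219, 166.5039825439453), (24.574655532836914, 30.93830108642578), 88.62688446044922)
```

View pics/c.png

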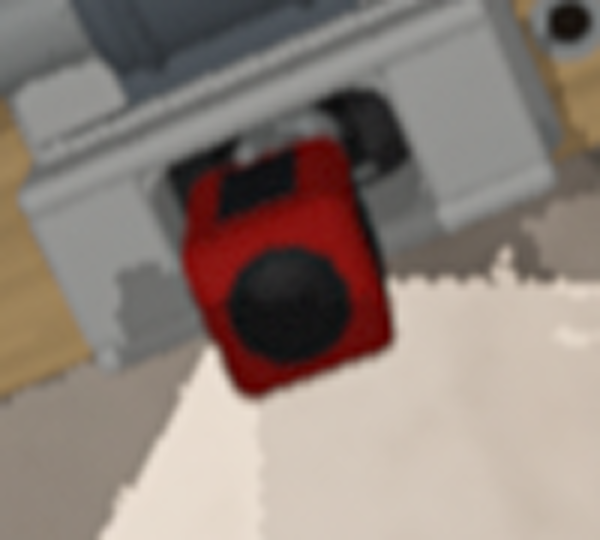

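```bash
python3 - <<'E'
from h import *
W=cam("wrist"); f=lambda u,v:onz(W,((u+.5)/6-.5+235,(v+.5)/6-.5+165),147)
p=[f(*q)[:2] for q in [(258,395),(392,345),(250,395),(192,240),(392,345),(358,200)]]
for i in(0,2,4): d=p[i+1]-p[i]; print(np.linalg.norm(d),np.degrees(np.arctan2(d[1],d[0])))
print("hole",f(292,303))
f=lambda u,v:onz(W,((u+.5)/6-.5+235,(v+.5)/6-.5+165),82)
d=f(480,0)-f(20,195); print(np.degrees(np.arctan2(d[1],d[0])))
E
```

```text
19.044314211338584 -86.58960566116801
22.590576533305455 1.2320684324671183
20.24734820181151 -4.652526312631213
hole [453.183578   166.86643655 147.        ]
-84.86526276529727
```

```bash
python3 -m creep '[{"dx":-1,"dy":0,"dz":20,"yaw":-0.17},{"dx":0,"dy":0,"dz":30,"yaw":-0.17},{"dx":0,"dy":0,"dz":30,"yaw":0},{"dx":0,"dy":0,"dz":25,"yaw":0},{"dx":0,"dy":0,"dz":20,"yaw":0},{"dx":0,"dy":0,"dz":12,"yaw":0},{"dx":0,"dy":0,"dz":6,"yaw":0},{"dx":0,"dy":0,"dz":0,"yaw":0}]' 50
python3 -m creep '[{"dx":0,"dy":0,"dz":0,"yaw":0},{"dx":0,"dy":0,"dz":0,"yaw":0},{"dx":0,"dy":0,"dz":0,"yaw":0},{"dx":0,"dy":0,"dz":0,"yaw":0}]' 15 15
python3 - <<'E'
from h import *
s=ctrl.read_state(); print(s["eef_pos"],s["tcp_rot"],s["ft_torque"])
E
```

```text
clock: 2.92
eef_pos: [454.2, 167.9, 107.7]
tcp_rot: [3.141, -0.0, 0.026]
wrist_force: [0.4, -0.9, 0.3]
gripper_width: 50.0
finger_force: 0.0
clock: 3.42
eef_pos: [454.1, 167.1, 107.8]
tcp_rot: [3.141, 0.0, 0.025]
wrist_force: [-0.1, -2.6, 2.1]
gripper_width: 24.1
finger_force: 14.9
[454.12194761 167.06076575 107.75024196] [3.14082125e+00 2.23144573e-04 2.52484619e-02] [-1.00554401  0.00543929  0.0137668 ]
```

```bash
python3 -m creep '[{"dx":0,"dy":0,"dz":-2,"yaw":0},{"dx":0,"dy":0,"dz":-8,"yaw":0},{"dx":0,"dy":0,"dz":-12,"yaw":0},{"dx":0,"dy":0,"dz":-15,"yaw":0},{"dx":0,"dy":0,"dz":-15,"yaw":0},{"dx":0,"dy":0,"dz":-12,"yaw":0},{"dx":0,"dy":0,"dz":-6,"yaw":0},{"dx":0,"dy":0,"dz":0,"yaw":0}]' 15 25
python3 - <<'E'
from h import *
s=ctrl.read_state(); print(s["eef_pos"],s["tcp_rot"],s["ft_torque"])
for n in("scene","wrist","side"): cv2.imwrite(f"pics/{n}3.png",optics.capture(n))
W=cam("wrist"); c=onz
print(proj(W,[430,384,82]))
a=cv2.imread("pics/wrist3.png");b=cv2.imread("pics/scene3.png")
cv2.imwrite("pics/d.png",np.hstack([a,cv2.resize(b[110:280,200:370],(240,240)) if 0 else np.zeros((420,0,3),np.uint8)]))
E
```

```text
clock: 4.42
eef_pos: [454.3, 167.7, 177.9]
tcp_rot: [-3.141, -0.0, 0.025]
wrist_force: [0.5, 0.5, -2.3]
gripper_width: 23.6
finger_force: 25.0
[454.29795353 167.67847683 177.91337843] [-3.14101955e+00 -4.90463193e-04  2.50809788e-02] [-0.07452971  0.02769353 -0.00168763]
[  1.81581634 239.13411482]
```

View pics/d.png

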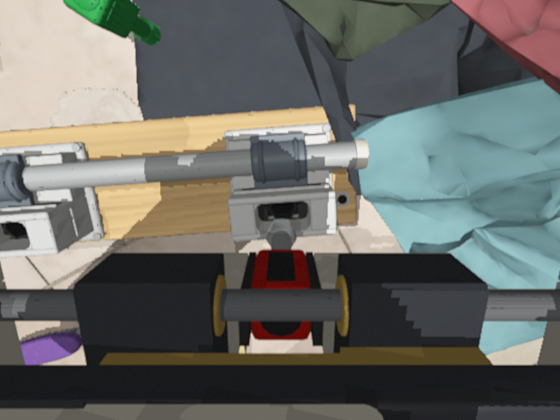

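Key is held, lifted clear; the tight well's mouth appears at (282,212) for a key directly above it, which is the reference for the loose well. Moving over.

```bash
python3 -m creep '[{"dx":-1,"dy":-15,"dz":0,"yaw":0},{"dx":-3,"dy":-30,"dz":0,"yaw":0},{"dx":-3,"dy":-40,"dz":0,"yaw":0},{"dx":-3,"dy":-40,"dz":0,"yaw":0},{"dx":-3,"dy":-40,"dz":0,"yaw":0},{"dx":-3,"dy":-30,"dz":0,"yaw":0},{"dx":-2,"dy":-16,"dz":0,"yaw":0},{"dx":0,"dy":-8,"dz":0,"yaw":0},{"dx":0,"dy":0,"dz":0,"yaw":0},{"dx":0,"dy":0,"dz":0,"yaw":0}]'
python3 - <<'E'
from h import *
s=ctrl.read_state(); print(s["eef_pos"],s["tcp_rot"])
cv2.imwrite("pics/wrist4.png",optics.capture("wrist"))
a=cv2.imread("pics/wrist3.png")[150:265,200:365];b=cv2.imread("pics/wrist4.png")[150:265,200:365]
cv2.imwrite("pics/e.png",np.vstack([cv2.resize(x,None,fx=2.6,fy=2.6,interpolation=2) for x in(a,b)])) 
E
```

```text
clock: 5.82
eef_pos: [430.8, 385.2, 177.7]
tcp_rot: [3.142, 0.0, 0.024]
wrist_force: [-0.5, -0.5, -1.8]
gripper_width: 23.7
finger_force: 25.0
[430.82455712 385.19724467 177.65808007] [3.14151447e+00 1.20700025e-04 2.44044669e-02]
```

View pics/e.png

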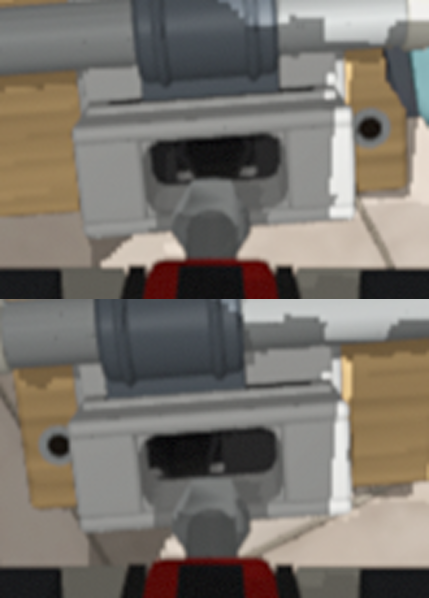

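The two crops show the tight (top) and loose (bottom) wells almost in the same place; the loose one sits slightly left/up. Measuring the shift by template matching.

```bash
python3 - <<'E'
from h import *
a=cv2.imread("pics/wrist3.png",0);b=cv2.imread("pics/wrist4.png",0)
ga,gb=[cv2.magnitude(cv2.Sobel(cv2.GaussianBlur(x,(0,0),1).astype(np.float32),-1,1,0),cv2.Sobel(cv2.GaussianBlur(x,(0,0),1).astype(np.float32),-1,0,1)) for x in (a,b)]
S=3
for box in((226,183,336,222),(226,195,340,216),(226,183,262,245),(300,183,336,240)):
    x0,y0,x1,y1=box
    t=cv2.resize(ga[y0:y1,x0:x1],None,fx=S,fy=S); w=cv2.resize(gb[y0-12:y1+12,x0-12:x1+12],None,fx=S,fy=S)
    r=cv2.matchTemplate(w,t,cv2.TM_CCOEFF_NORMED); _,v,_,p=cv2.minMaxLoc(r); print(box,round(v,3),np.array(p)/S-12)
W=cam("wrist"); p=onz(W,(282,212),82)
for d in((1,0),(0,1)): print("mm per px",d,(onz(W,(282+d[0],212+d[1]),82)-p))
E
```

```text
(226, 183, 336, 222) 0.77 [-0.66666667 -2.        ]
(226, 195, 340, 216) 0.768 [-1. -2.]
(226, 183, 262, 245) 0.678 [-1.33333333 -2.        ]
(300, 183, 336, 240) 0.773 [-0.66666667 -2.        ]
mm per px (1, 0) [ 0.01850981 -0.76105693  0.        ]
mm per px (0, 1) [-0.79233372 -0.02007071  0.        ]
```

```bash
python3 -m creep '[{"dx":1.6,"dy":-0.6,"dz":0,"yaw":-0.075},{"dx":0,"dy":0,"dz":10,"yaw":0},{"dx":0,"dy":0,"dz":10,"yaw":0},{"dx":0,"dy":0,"dz":8,"yaw":0},{"dx":0,"dy":0,"dz":4,"yaw":0},{"dx":0,"dy":0,"dz":0,"yaw":0}]'
python3 -m creep '[{"dx":0,"dy":0,"dz":5,"yaw":0},{"dx":0,"dy":0,"dz":5,"yaw":0},{"dx":0,"dy":0,"dz":4,"yaw":0},{"dx":0,"dy":0,"dz":4,"yaw":0},{"dx":0,"dy":0,"dz":0,"yaw":0}]'
python3 -c "
from h import *
s=ctrl.read_state(); print(s['eef_pos'],s['tcp_rot'],s['ft_torque'])"
```

```text
clock: 6.62
eef_pos: [432.2, 386.6, 145.1]
tcp_rot: [3.141, 0.0, 0.1]
wrist_force: [-0.0, -0.7, -0.4]
gripper_width: 24.2
finger_force: 25.0
clock: 7.25
eef_pos: [432.2, 386.5, 127.2]
tcp_rot: [3.141, 0.0, 0.1]
wrist_force: [-0.0, -0.6, -1.0]
gripper_width: 23.6
finger_force: 25.0
[432.17337464 386.49167973 127.16894909] [3.14105913e+00 4.14446497e-04 1.00180591e-01] [-0.0435618  -0.00075525 -0.05214245]
```

```bash
python3 -m creep '[{"dx":0,"dy":0,"dz":1.5,"yaw":0},{"dx":0,"dy":0,"dz":1.5,"yaw":0},{"dx":0,"dy":0,"dz":1,"yaw":0},{"dx":0,"dy":0,"dz":0,"yaw":0}]'
python3 -m creep '[{"dx":0,"dy":0,"dz":1,"yaw":0},{"dx":0,"dy":0,"dz":0,"yaw":0}]'
python3 -m creep '[{"dx":0,"dy":0,"dz":0.7,"yaw":0},{"dx":0,"dy":0,"dz":0,"yaw":0}]'
```

```text
clock: 7.75
eef_pos: [432.3, 386.7, 123.5]
tcp_rot: [3.142, 0.0, 0.1]
wrist_force: [0.2, -0.7, -1.5]
gripper_width: 23.6
finger_force: 25.0
clock: 8.0
eef_pos: [432.3, 386.6, 122.5]
tcp_rot: [3.142, 0.0, 0.1]
wrist_force: [0.4, 0.4, -1.1]
gripper_width: 23.9
finger_force: 25.0
clock: 8.25
eef_pos: [432.3, 386.7, 121.9]
tcp_rot: [-3.142, -0.0, 0.1]
wrist_force: [0.7, -0.5, -1.5]
gripper_width: 23.8
finger_force: 25.0
```

```bash
python3 -m creep '[{"dx":0,"dy":0,"dz":0.7,"yaw":0},{"dx":0,"dy":0,"dz":0,"yaw":0}]'
python3 -m creep '[{"dx":0,"dy":0,"dz":0.7,"yaw":0},{"dx":0,"dy":0,"dz":0,"yaw":0}]'
python3 -m creep '[{"dx":0,"dy":0,"dz":0.7,"yaw":0},{"dx":0,"dy":0,"dz":0,"yaw":0}]'
```

```text
clock: 8.5
eef_pos: [432.4, 386.8, 121.7]
tcp_rot: [-3.141, -0.0, 0.1]
wrist_force: [-1.2, -1.4, 3.6]
gripper_width: 24.2
finger_force: 25.0
clock: 8.75
eef_pos: [432.5, 386.8, 121.6]
tcp_rot: [-3.141, -0.001, 0.101]
wrist_force: [-3.2, -2.5, 9.4]
gripper_width: 23.7
finger_force: 25.0
clock: 9.0
eef_pos: [432.8, 386.8, 121.5]
tcp_rot: [-3.141, -0.001, 0.101]
wrist_force: [-3.1, -3.7, 13.6]
gripper_width: 24.3
finger_force: 25.0
```

```bash
python3 -m creep '[{"dx":0,"dy":0,"dz":-1,"yaw":0},{"dx":0,"dy":-1,"dz":0,"yaw":0},{"dx":0,"dy":-1,"dz":0,"yaw":0},{"dx":0,"dy":0,"dz":0,"yaw":0}]'
python3 -m creep '[{"dx":0,"dy":-1,"dz":0,"yaw":0},{"dx":0,"dy":-1,"dz":0,"yaw":0},{"dx":0,"dy":0,"dz":0,"yaw":0}]'
```

```text
clock: 9.5
eef_pos: [432.5, 387.5, 121.5]
tcp_rot: [3.14, -0.0, 0.101]
wrist_force: [0.1, -5.3, 9.8]
gripper_width: 24.1
finger_force: 25.0
clock: 9.88
eef_pos: [432.4, 389.7, 121.5]
tcp_rot: [3.14, -0.0, 0.101]
wrist_force: [-0.3, -5.2, 9.2]
gripper_width: 24.3
finger_force: 25.0
```

```bash
python3 -m creep '[{"dx":0,"dy":-1,"dz":-0.5,"yaw":0},{"dx":0,"dy":-1,"dz":0,"yaw":0},{"dx":0,"dy":0,"dz":0,"yaw":0}]'
python3 -m creep '[{"dx":0,"dy":-1,"dz":0,"yaw":0},{"dx":0,"dy":-1,"dz":0,"yaw":0},{"dx":0,"dy":0,"dz":0,"yaw":0}]'
python3 -m creep '[{"dx":0,"dy":-1,"dz":0,"yaw":0},{"dx":0,"dy":-1,"dz":0,"yaw":0},{"dx":0,"dy":0,"dz":0,"yaw":0}]'
```

```text
clock: 10.25
eef_pos: [431.5, 392.9, 120.7]
tcp_rot: [-3.141, 0.0, 0.1]
wrist_force: [-0.6, 0.1, -1.8]
gripper_width: 23.9
finger_force: 25.0
clock: 10.62
eef_pos: [431.4, 394.8, 121.2]
tcp_rot: [3.142, 0.0, 0.1]
wrist_force: [-0.2, -1.3, -1.9]
gripper_width: 23.9
finger_force: 25.0
clock: 11.0
eef_pos: [431.3, 396.5, 121.3]
tcp_rot: [3.141, 0.0, 0.1]
wrist_force: [0.4, -0.7, -0.9]
gripper_width: 23.1
finger_force: 25.0
```

```bash
python3 -m creep '[{"dx":0,"dy":0,"dz":0.7,"yaw":0},{"dx":0,"dy":0,"dz":0,"yaw":0}]'
python3 -m creep '[{"dx":0,"dy":1,"dz":0.7,"yaw":0},{"dx":0,"dy":0,"dz":0,"yaw":0}]'
```

```text
clock: 11.25
eef_pos: [431.3, 396.5, 120.5]
tcp_rot: [3.141, 0.0, 0.1]
wrist_force: [-0.1, -1.3, -2.1]
gripper_width: 23.9
finger_force: 25.0
clock: 11.5
eef_pos: [431.4, 395.6, 119.8]
tcp_rot: [-3.141, -0.0, 0.1]
wrist_force: [0.0, 0.2, -0.5]
gripper_width: 23.9
finger_force: 25.0
```

```bash
python3 -m creep '[{"dx":0,"dy":1,"dz":1,"yaw":0},{"dx":0,"dy":0,"dz":0,"yaw":0}]'
python3 -m creep '[{"dx":0,"dy":0,"dz":1,"yaw":0},{"dx":0,"dy":0,"dz":0,"yaw":0}]'
python3 -m creep '[{"dx":0,"dy":0,"dz":1,"yaw":0},{"dx":0,"dy":0,"dz":0,"yaw":0}]'
```

```text
clock: 11.75
eef_pos: [431.5, 394.6, 118.8]
tcp_rot: [3.141, 0.0, 0.1]
wrist_force: [-0.1, 0.6, -0.5]
gripper_width: 23.8
finger_force: 25.0
clock: 12.0
eef_pos: [431.5, 394.6, 117.8]
tcp_rot: [3.141, 0.0, 0.1]
wrist_force: [0.1, 0.3, -1.7]
gripper_width: 23.8
finger_force: 25.0
clock: 12.25
eef_pos: [431.5, 394.6, 116.8]
tcp_rot: [3.142, 0.0, 0.1]
wrist_force: [0.5, -1.4, -2.0]
gripper_width: 23.7
finger_force: 25.0
```

```bash
python3 -m creep '[{"dx":0,"dy":0,"dz":1,"yaw":0},{"dx":0,"dy":0,"dz":0,"yaw":0}]'
python3 -m creep '[{"dx":0,"dy":0,"dz":1,"yaw":0},{"dx":0,"dy":0,"dz":0,"yaw":0}]'
python3 -m creep '[{"dx":0,"dy":0,"dz":1,"yaw":0},{"dx":0,"dy":0,"dz":0,"yaw":0}]'
```

```text
clock: 12.5
eef_pos: [431.4, 394.6, 115.8]
tcp_rot: [3.141, 0.0, 0.1]
wrist_force: [0.4, 0.6, -1.3]
gripper_width: 23.7
finger_force: 25.0
clock: 12.75
eef_pos: [431.5, 394.7, 114.8]
tcp_rot: [-3.142, -0.0, 0.1]
wrist_force: [-0.2, -0.6, -1.3]
gripper_width: 24.0
finger_force: 25.0
clock: 13.0
eef_pos: [431.6, 394.7, 113.8]
tcp_rot: [-3.141, -0.0, 0.1]
wrist_force: [0.4, 0.2, -1.0]
gripper_width: 23.7
finger_force: 25.0
```

```bash
python3 -m creep '[{"dx":0,"dy":0,"dz":1,"yaw":0},{"dx":0,"dy":0,"dz":1,"yaw":0},{"dx":0,"dy":0,"dz":0,"yaw":0}]'
python3 -m creep '[{"dx":0,"dy":0,"dz":1,"yaw":0},{"dx":0,"dy":0,"dz":1,"yaw":0},{"dx":0,"dy":0,"dz":0,"yaw":0}]'
python3 -m creep '[{"dx":0,"dy":0,"dz":1,"yaw":0},{"dx":0,"dy":0,"dz":1,"yaw":0},{"dx":0,"dy":0,"dz":0,"yaw":0}]'
python3 -c "
from h import *
s=ctrl.read_state(); print(s['eef_pos'],s['qpos'],s['ft_torque'])"
```

```text
clock: 13.38
eef_pos: [431.5, 394.8, 111.8]
tcp_rot: [-3.141, -0.0, 0.1]
wrist_force: [-0.0, 0.9, -1.1]
gripper_width: 23.8
finger_force: 25.0
clock: 13.75
eef_pos: [431.5, 394.8, 109.9]
tcp_rot: [-3.141, -0.0, 0.1]
wrist_force: [0.7, 1.5, -0.8]
gripper_width: 23.6
finger_force: 25.0
clock: 14.12
eef_pos: [431.6, 394.8, 107.9]
tcp_rot: [-3.141, -0.0, 0.1]
wrist_force: [0.6, 1.5, 0.7]
gripper_width: 24.3
finger_force: 25.0
[431.5546697  394.75056384 107.85824476] [ 1.07503723e+00  3.15460172e-01 -3.46128019e-01  5.44463198e-05
 -9.09016817e-01  5.96017068e-01] [ 0.47398391 -0.14006936  0.04582248]
```

Seated at full depth (tip 14 mm below floor). First quarter turn clockwise.

```bash
python3 -m creep '[{"dx":0,"dy":-0.2,"dz":0.4,"yaw":0},{"dx":0,"dy":0,"dz":0,"yaw":0}]' 15 12
python3 -c "
from h import *
s=ctrl.read_state(); print(s['eef_pos'],s['ft_torque'])"
python3 -m creep '[{"dx":0,"dy":0,"dz":0,"yaw":0.1},{"dx":0,"dy":0,"dz":0,"yaw":0.1},{"dx":0,"dy":0,"dz":0,"yaw":0.1},{"dx":0,"dy":0,"dz":0,"yaw":0}]'
python3 -c "
from h import *
s=ctrl.read_state(); print(s['eef_pos'],s['ft_torque'])"
```

```text
clock: 14.38
eef_pos: [431.5, 394.8, 107.7]
tcp_rot: [3.142, -0.0, 0.1]
wrist_force: [-1.0, -0.2, 3.9]
gripper_width: 24.0
finger_force: 12.0
[431.54096152 394.81674225 107.68721526] [-0.07308335  0.05636076  0.00454587]
clock: 14.88
eef_pos: [431.5, 394.4, 107.7]
tcp_rot: [3.141, -0.0, -0.199]
wrist_force: [-0.1, -2.0, 4.7]
gripper_width: 23.9
finger_force: 12.0
[431.51829528 394.43096684 107.65419666] [-0.78992927  0.03116785 -0.01071621]
```

```bash
python3 -m creep '[{"dx":0,"dy":0,"dz":-0.2,"yaw":0.12},{"dx":0,"dy":0,"dz":0,"yaw":0.12},{"dx":0,"dy":0,"dz":0,"yaw":0.12},{"dx":0,"dy":0,"dz":0,"yaw":0.12},{"dx":0,"dy":0,"dz":0,"yaw":0.12},{"dx":0,"dy":0,"dz":0,"yaw":0.12},{"dx":0,"dy":0,"dz":0,"yaw":0.12},{"dx":0,"dy":0,"dz":0,"yaw":0.12},{"dx":0,"dy":0,"dz":0,"yaw":0.12},{"dx":0,"dy":0,"dz":0,"yaw":0.12},{"dx":0,"dy":0,"dz":0,"yaw":0.05},{"dx":0,"dy":0,"dz":0,"yaw":0}]'
python3 -c "
from h import *
s=ctrl.read_state(); print(s['eef_pos'],s['ft_torque'],s['qpos'][5])"
```

```text
clock: 16.38
eef_pos: [430.5, 393.6, 107.6]
tcp_rot: [3.14, -0.002, -1.448]
wrist_force: [-4.3, -3.1, 7.8]
gripper_width: 24.2
finger_force: 12.0
[430.46508881 393.64620824 107.63604652] [-1.21145139  1.91917307  0.00286034] -0.9521743907655212
```

```bash
python3 -m creep '[{"dx":0,"dy":0,"dz":0,"yaw":0},{"dx":0,"dy":0,"dz":-0.3,"yaw":0},{"dx":0,"dy":0,"dz":0,"yaw":0}]' 50
python3 -m creep '[{"dx":0,"dy":0,"dz":0,"yaw":-0.17},{"dx":0,"dy":0,"dz":0,"yaw":-0.17},{"dx":0,"dy":0,"dz":0,"yaw":-0.17},{"dx":0,"dy":0,"dz":0,"yaw":-0.17},{"dx":0,"dy":0,"dz":0,"yaw":-0.17},{"dx":0,"dy":0,"dz":0,"yaw":-0.17},{"dx":0,"dy":0,"dz":0,"yaw":-0.17},{"dx":0,"dy":0,"dz":0,"yaw":-0.17},{"dx":0,"dy":0,"dz":0,"yaw":-0.17},{"dx":0,"dy":0,"dz":0,"yaw":-0.04},{"dx":0,"dy":0,"dz":0,"yaw":0}]' 50
python3 - <<'E'
from h import *
cv2.imwrite("pics/wrist5.png",optics.capture("wrist"))
S,D=cam("scene"),cam("side"); c=[]
for n,C in(("scene",S),("side",D)):
    im=optics.capture(n); cv2.imwrite(f"pics/{n}5.png",im); u=proj(C,[431,394,125]).astype(int)
    k=red(im,(u[0]-18,u[1]-20,u[0]+18,u[1]+20)); m=cv2.moments(k,True); print(u,m["m00"]); c.append((m["m10"]/max(m["m00"],1),m["m01"]/max(m["m00"],1)))
print(c,tri(S,c[0],D,c[1]))
E
```

```text
clock: 16.75
eef_pos: [431.4, 394.8, 107.7]
tcp_rot: [3.141, -0.0, -1.449]
wrist_force: [-0.1, 0.3, -0.1]
gripper_width: 47.3
finger_force: 0.0
clock: 18.12
eef_pos: [431.5, 394.8, 107.8]
tcp_rot: [3.141, 0.0, 0.12]
wrist_force: [0.5, 0.6, -0.1]
gripper_width: 50.2
finger_force: 0.0
[237 184] 49.0
[249 183] 61.0
[(235.0204081632653, 186.3265306122449), (247.9344262295082, 185.72131147540983)] (array([434.01227525, 405.43859978, 108.57363525]), np.float64(1.7781249286584602))
```

View pics/wrist5.png

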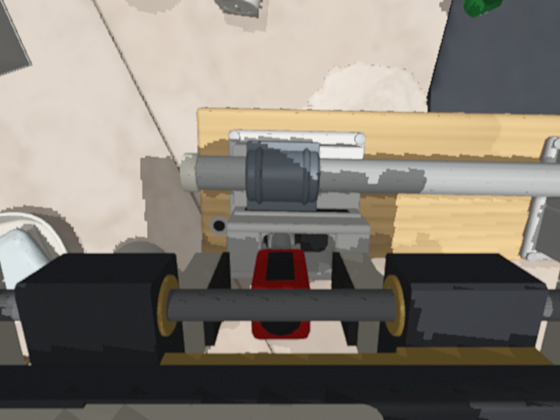

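The handle stands upright, centred and square between the open pads at (281,293), and the screw turned with it. Second quarter turn.

```bash
python3 -m creep '[{"dx":0,"dy":0,"dz":0,"yaw":0},{"dx":0,"dy":0,"dz":0,"yaw":0},{"dx":0,"dy":0,"dz":0,"yaw":0}]' 15 12
python3 -m creep '[{"dx":0,"dy":0,"dz":0,"yaw":0.12},{"dx":0,"dy":0,"dz":0,"yaw":0.12},{"dx":0,"dy":0,"dz":0,"yaw":0.12},{"dx":0,"dy":0,"dz":0,"yaw":0.12},{"dx":0,"dy":0,"dz":0,"yaw":0.12},{"dx":0,"dy":0,"dz":0,"yaw":0.12},{"dx":0,"dy":0,"dz":0,"yaw":0.12},{"dx":0,"dy":0,"dz":0,"yaw":0.12},{"dx":0,"dy":0,"dz":0,"yaw":0.12},{"dx":0,"dy":0,"dz":0,"yaw":0.12},{"dx":0,"dy":0,"dz":0,"yaw":0}]'
python3 -c "
from h import *
s=ctrl.read_state(); print(s['eef_pos'],s['ft_torque'],s['tau'][5])"
python3 -m creep '[{"dx":0,"dy":0,"dz":0,"yaw":0.1},{"dx":0,"dy":0,"dz":0,"yaw":0.1},{"dx":0,"dy":0,"dz":0,"yaw":0.1},{"dx":0,"dy":0,"dz":0,"yaw":0.07},{"dx":0,"dy":0,"dz":0,"yaw":0}]'
python3 -c "
from h import *
s=ctrl.read_state(); print(s['eef_pos'],s['ft_torque'],s['tau'][5])"
```

```text
clock: 18.65
eef_pos: [431.5, 394.9, 108.0]
tcp_rot: [-3.142, -0.0, 0.12]
wrist_force: [0.4, 0.9, 0.3]
gripper_width: 25.2
finger_force: 0.0
clock: 20.02
eef_pos: [430.9, 394.0, 107.9]
tcp_rot: [3.14, -0.001, -1.079]
wrist_force: [-3.7, -2.7, 4.3]
gripper_width: 23.9
finger_force: 12.0
[430.86125363 393.99096934 107.89687532] [-1.12590848  1.62384776 -0.00625127] -1.0347577929496765
clock: 20.65
eef_pos: [430.6, 394.1, 107.9]
tcp_rot: [3.14, -0.001, -1.448]
wrist_force: [-5.7, -2.0, 5.1]
gripper_width: 23.8
finger_force: 12.0
[430.63806761 394.11038459 107.92823609] [-0.98636504  2.18028519  0.00507562] -0.4876115173101425
```

```bash
python3 -m creep '[{"dx":0,"dy":0,"dz":0,"yaw":0},{"dx":0,"dy":0,"dz":0,"yaw":0},{"dx":0,"dy":0,"dz":0,"yaw":0}]' 50
python3 -m creep '[{"dx":0,"dy":0,"dz":0,"yaw":-0.17},{"dx":0,"dy":0,"dz":0,"yaw":-0.17},{"dx":0,"dy":0,"dz":0,"yaw":-0.17},{"dx":0,"dy":0,"dz":0,"yaw":-0.17},{"dx":0,"dy":0,"dz":0,"yaw":-0.17},{"dx":0,"dy":0,"dz":0,"yaw":-0.17},{"dx":0,"dy":0,"dz":0,"yaw":-0.17},{"dx":0,"dy":0,"dz":0,"yaw":-0.17},{"dx":0,"dy":0,"dz":0,"yaw":-0.17},{"dx":0,"dy":0,"dz":0,"yaw":-0.04},{"dx":0,"dy":0,"dz":0,"yaw":0}]' 50
python3 -m creep '[{"dx":0,"dy":0,"dz":0,"yaw":0},{"dx":0,"dy":0,"dz":0,"yaw":0},{"dx":0,"dy":0,"dz":0,"yaw":0},{"dx":0,"dy":0,"dz":0,"yaw":0}]' 15 12
python3 -c "
from h import *
s=ctrl.read_state(); print(s['eef_pos'],s['ft_torque'],s['tau'][5])"
python3 -m creep '[{"dx":0,"dy":0,"dz":0,"yaw":0.08},{"dx":0,"dy":0,"dz":0,"yaw":0.08},{"dx":0,"dy":0,"dz":0,"yaw":0}]'
python3 -c "
from h import *
s=ctrl.read_state(); print(s['eef_pos'],s['ft_torque'],s['tau'][5])"
```

```text
clock: 21.02
eef_pos: [431.7, 395.1, 108.0]
tcp_rot: [-3.141, 0.0, -1.449]
wrist_force: [-0.1, 0.8, 0.7]
gripper_width: 47.2
finger_force: 0.0
clock: 22.4
eef_pos: [431.6, 395.0, 107.9]
tcp_rot: [-3.141, -0.0, 0.12]
wrist_force: [0.1, -0.0, -0.1]
gripper_width: 50.3
finger_force: 0.0
clock: 22.9
eef_pos: [431.5, 394.9, 107.9]
tcp_rot: [3.142, 0.0, 0.12]
wrist_force: [-0.4, -0.5, -0.9]
gripper_width: 24.0
finger_force: 11.9
[431.46775263 394.85735593 107.94084362] [-0.10254555 -0.03015265 -0.05419596] -0.01137391955126077
clock: 23.28
eef_pos: [431.5, 394.7, 107.9]
tcp_rot: [3.141, 0.0, -0.039]
wrist_force: [-0.1, -0.5, 0.3]
gripper_width: 24.0
finger_force: 12.0
[431.45594908 394.6587165  107.94694009] [-0.37333823 -0.0653907   0.15885063] -0.8606443740427494
```

```bash
python3 - <<'E'
from h import *
t=[]
for i in range(8):
    optics.capture("side"); s=ctrl.read_state(); t.append(s["ft_torque"][2])
print(np.round(t,3),np.mean(t),s["tau"][5],s["tcp_rot"])
E
```

```text
[0.168 0.144 0.169 0.165 0.196 0.206 0.191 0.175] 0.17685448420409458 -0.18452976364642382 [ 3.14130354e+00  7.19420513e-05 -3.94317141e-02]
```

```bash
python3 -m creep '[{"dx":0,"dy":0,"dz":0,"yaw":0.03},{"dx":0,"dy":0,"dz":0,"yaw":0}]'
python3 - <<'E'
from h import *
t=[]
for i in range(6):
    im=optics.capture("scene"); s=ctrl.read_state(); t.append(s["ft_torque"][2])
cv2.imwrite("pics/scene6.png",im); im=optics.capture("side"); cv2.imwrite("pics/side6.png",im)
print(np.round(t,3),s["tcp_rot"],s["eef_pos"])
# cap shift of loose clamp from start, both cameras; grey blue cap blob
for n,C in(("scene",cam("scene")),("side",cam("side"))):
    p=proj(C,[466,389,70]); q=proj(C,[466,389,65]); print(n,p,"5mm down ->",q-p)
    x,y=p.astype(int); g=[cv2.imread(f"pics/{n}{i}.png",0) for i in(0,5,6)]
    for j in(1,2):
        S=6; t0=cv2.resize(g[0][y-9:y+9,x-11:x+11],None,fx=S,fy=S,interpolation=2); w=cv2.resize(g[j][y-15:y+15,x-17:x+17],None,fx=S,fy=S,interpolation=2)
        r=cv2.matchTemplate(w,t0,cv2.TM_CCOEFF_NORMED); _,v,_,m=cv2.minMaxLoc(r); print(n,j,round(v,3),np.array(m)/S-6)
E
```

```text
clock: 23.92
eef_pos: [431.4, 394.7, 107.9]
tcp_rot: [3.141, 0.0, -0.07]
wrist_force: [0.0, -1.9, 1.6]
gripper_width: 24.4
finger_force: 12.1
[0.243 0.311 0.281 0.274 0.289 0.323] [ 3.14134076e+00  7.35371029e-05 -6.97044261e-02] [431.44337466 394.71889759 107.9325141 ]
scene [253.42724235 193.823065  ] 5mm down -> [0.1235335  1.58423608]
scene 1 0.038 [6. 6.]
scene 2 0.079 [-2.66666667 -6.        ]
side [263.02228156 197.50148704] 5mm down -> [1.81332013e-04 1.60990916e+00]
side 1 0.535 [0.5        1.16666667]
side 2 0.644 [0.5        1.33333333]
```

Torque now rises steeply with angle (0.11 N m per 0.03 rad), so the screw is on its stop. Unwinding the load, releasing, and checking the cap from above at the same relative pose as the reference pictures.

```bash
python3 -m creep '[{"dx":0,"dy":0,"dz":0,"yaw":-0.08},{"dx":0,"dy":0,"dz":0,"yaw":0}]'
python3 -m creep '[{"dx":0,"dy":0,"dz":0,"yaw":0},{"dx":0,"dy":0,"dz":0,"yaw":0},{"dx":0,"dy":0,"dz":0,"yaw":0}]' 50
python3 -m creep '[{"dx":0,"dy":0,"dz":-5,"yaw":0},{"dx":0,"dy":0,"dz":-12,"yaw":0},{"dx":0,"dy":0,"dz":-16,"yaw":0},{"dx":0,"dy":0,"dz":-16,"yaw":0},{"dx":0,"dy":0,"dz":-14,"yaw":0},{"dx":0,"dy":0,"dz":-7,"yaw":-0.01},{"dx":0,"dy":9.2,"dz":0,"yaw":0},{"dx":0,"dy":0,"dz":0,"yaw":0},{"dx":0,"dy":0,"dz":0,"yaw":0}]'
python3 - <<'E'
from h import *
s=ctrl.read_state(); print(s["eef_pos"],s["tcp_rot"])
im=optics.capture("wrist"); cv2.imwrite("pics/wrist7.png",im); W=cam("wrist")
def G(n): return cv2.GaussianBlur(cv2.imread(f"pics/wrist{n}.png",0),(0,0),0.8)
g={n:G(n) for n in(3,4,7)}; S=4
def match(t,w,box,pad=14):
    x0,y0,x1,y1=box; T=cv2.resize(g[t][y0:y1,x0:x1],None,fx=S,fy=S,interpolation=2); Wn=cv2.resize(g[w][y0-pad:y1+pad,x0-pad:x1+pad],None,fx=S,fy=S,interpolation=2)
    r=cv2.matchTemplate(Wn,T,cv2.TM_CCOEFF_NORMED); _,v,_,p=cv2.minMaxLoc(r); return round(v,3),np.array(p)/S-pad
for a,b in((4,7),(3,4),(3,7)):
    print(a,b,"cap",match(a,b,(240,145,315,190)),"tower",match(a,b,(226,190,262,240)),match(a,b,(300,190,336,225)))
a,b=proj(W,[466,389,70]),proj(W,[466,389,65]); print("cap",a,"5mm down",b-a)
r=red(im,(200,150,400,330)); ys,xs=np.nonzero(r); print("red",xs.min(),xs.max(),ys.min(),ys.max(),proj(W,[431.5,394.8,147]))
E
```

```text
clock: 24.52
eef_pos: [431.4, 394.8, 107.9]
tcp_rot: [3.141, 0.0, 0.009]
wrist_force: [0.4, -2.6, 0.3]
gripper_width: 24.1
finger_force: 12.0
clock: 24.9
eef_pos: [431.5, 395.1, 108.0]
tcp_rot: [-3.141, -0.0, 0.01]
wrist_force: [-0.0, 0.3, -0.2]
gripper_width: 47.2
finger_force: 0.0
clock: 26.02
eef_pos: [431.6, 385.2, 177.5]
tcp_rot: [3.141, 0.001, 0.02]
wrist_force: [-0.3, -0.1, 1.0]
gripper_width: 50.5
finger_force: 0.0
[431.55484209 385.24781379 177.45982953] [3.14088397e+00 5.14136020e-04 1.98284032e-02]
4 7 cap (0.98, array([0.  , 0.75])) tower (0.605, array([-2. ,  1.5])) (0.788, array([-1.25,  0.5 ]))
3 4 cap (0.915, array([-13.5,  -1. ])) tower (0.951, array([-0.5 , -2.25])) (0.962, array([-0.75, -1.75]))
3 7 cap (0.912, array([-13.25,   0.  ])) tower (0.564, array([-2.75, -0.75])) (0.797, array([-3.  , -1.25]))
cap [277.56557    168.72185286] 5mm down [ 0.05171774 -0.99681239]
red 245 284 211 264 [265.51955311 248.04076039]
```

Cap result from above is inconclusive (5 mm is only about 1 px there). Moving the arm aside to compare in the fixed cameras.

```bash
python3 -m creep '[{"dx":0,"dy":0,"dz":-25,"yaw":0},{"dx":0,"dy":-30,"dz":-30,"yaw":0},{"dx":-10,"dy":-40,"dz":0,"yaw":0},{"dx":-15,"dy":-40,"dz":0,"yaw":0},{"dx":-15,"dy":-40,"dz":0,"yaw":0},{"dx":-15,"dy":-30,"dz":0,"yaw":0},{"dx":0,"dy":0,"dz":0,"yaw":0}]'
python3 - <<'E'
from h import *
def ecc(a,b,box):
    x0,y0,x1,y1=box; M=np.eye(2,3,dtype=np.float32); m=np.zeros(a.shape,np.uint8); m[y0:y1,x0:x1]=255
    try: r,M=cv2.findTransformECC(a,b,M,cv2.MOTION_TRANSLATION,(3,200,1e-6),m,3); return round(r,3),M[:,2].round(2)
    except cv2.error as e: return "fail"
for n in("scene","side"):
    C=cam(n); im=np.mean([optics.capture(n).astype(np.float32) for _ in range(4)],0); cv2.imwrite(f"pics/{n}8.png",im.astype(np.uint8))
    a=cv2.cvtColor(cv2.imread(f"pics/{n}0.png"),cv2.COLOR_BGR2GRAY).astype(np.float32); b=cv2.cvtColor(im,cv2.COLOR_BGR2GRAY)
    for nm,p,h in(("cap",[466,389,68],(11,8)),("capL",[466,389,68],(15,11)),("capT",[488,171,65],(11,8)),("tower front",[415,384,55],(11,8)),("tower right",[441,345,60],(8,8))):
        x,y=proj(C,p).astype(int); print(n,nm,(x,y),ecc(a,b,(x-h[0],y-h[1],x+h[0],y+h[1])))
    hs=cv2.cvtColor(im.astype(np.uint8),cv2.COLOR_BGR2HSV)
    k=red(im.astype(np.uint8),tuple(np.r_[proj(C,[431,394,125])-22,proj(C,[431,394,125])+22].astype(int))); m=cv2.moments(k,True); ys,xs=np.nonzero(k); print("key",m["m10"]/m["m00"],m["m01"]/m["m00"],m["m00"],xs.min(),xs.max(),ys.min(),ys.max(),proj(C,[431,394,125]))
E
```

```text
clock: 26.95
eef_pos: [371.7, 566.3, 231.6]
tcp_rot: [3.14, 0.001, 0.023]
wrist_force: [-0.1, -0.3, -0.9]
gripper_width: 50.3
finger_force: 0.0
scene cap (np.int64(253), np.int64(194)) (0.753, array([0.9 , 0.42], dtype=float32))
scene capL (np.int64(253), np.int64(194)) fail
scene capT (np.int64(343), np.int64(246)) fail
scene tower front (np.int64(238), np.int64(214)) (0.996, array([0.08, 0.02], dtype=float32))
scene tower right (np.int64(260), np.int64(214)) (1.0, array([-0.01,  0.02], dtype=float32))
key 236.28571428571428 178.55555555555554 63.0 229 243 172 183 [237.73604959 184.19009011]
side cap (np.int64(263), np.int64(198)) (0.844, array([1.35, 1.24], dtype=float32))
side capL (np.int64(263), np.int64(198)) (0.644, array([0.96, 0.47], dtype=float32))
side capT (np.int64(331), np.int64(250)) fail
side tower front (np.int64(246), np.int64(211)) (0.992, array([ 0.02, -0.01], dtype=float32))
side tower right (np.int64(265), np.int64(214)) (1.0, array([-0.01,  0.01], dtype=float32))
key 249.13793103448276 181.44827586206895 87.0 243 255 173 194 [249.05302601 183.15708762]
```

```bash
python3 - <<'E'
from h import *
for n,xs,(r0,r1) in(("scene",range(248,266),(178,206)),("side",range(256,276),(184,212))):
    a=cv2.imread(f"pics/{n}0.png",0).astype(float); b=cv2.imread(f"pics/{n}8.png",0).astype(float)
    for x in xs:
        o=[]
        for g in(a,b):
            p=g[r0:r1,x]; i=np.argmin(np.diff(p)[:16]); lo=p[i+2] if i+2<len(p) else p[-1]; hi=p[max(i-1,0)]; t=(hi+lo)/2
            j=next((j for j in range(max(i-2,0),len(p)-1) if p[j]>=t>p[j+1]),None)
            o.append(None if j is None else round(r0+j+(p[j]-t)/(p[j]-p[j+1]),2))
        print(n,x,o,end="; ")
    print()
    for g in(a,b): print(g[r0:r1:1,list(xs)[8]].astype(int).tolist())
E
```

```text
scene 248 [np.float64(185.2), np.float64(186.38)]; scene 249 [np.float64(184.86), np.float64(185.74)]; scene 250 [np.float64(184.81), np.float64(185.73)]; scene 251 [np.float64(185.33), np.float64(186.47)]; scene 252 [np.float64(185.67), np.float64(187.11)]; scene 253 [np.float64(186.29), np.float64(187.53)]; scene 254 [np.float64(186.57), np.float64(188.2)]; scene 255 [np.float64(187.41), np.float64(188.68)]; scene 256 [np.float64(188.21), np.float64(189.37)]; scene 257 [np.float64(188.6), np.float64(189.62)]; scene 258 [np.float64(189.38), np.float64(190.26)]; scene 259 [np.float64(189.62), np.float64(190.59)]; scene 260 [np.float64(190.42), np.float64(191.55)]; scene 261 [np.float64(190.72), np.float64(192.18)]; scene 262 [np.float64(191.39), np.float64(192.55)]; scene 263 [np.float64(191.69), np.float64(193.35)]; scene 264 [np.float64(192.57), np.float64(193.69)]; scene 265 [np.float64(193.01), np.float64(194.21)]; 
[175, 175, 175, 175, 173, 174, 176, 177, 179, 171, 143, 110, 101, 106, 105, 98, 100, 102, 105, 109, 103, 95, 115, 167, 187, 177, 189, 191]
[185, 184, 184, 184, 183, 1
[... 690 characters left out ...]
4(194.47), np.float64(195.83)]; side 268 [np.float64(194.85), np.float64(196.36)]; side 269 [np.float64(195.85), np.float64(197.26)]; side 270 [np.float64(197.1), np.float64(198.09)]; side 271 [np.float64(197.55), np.float64(198.79)]; side 272 [np.float64(198.52), np.float64(199.55)]; side 273 [np.float64(198.8), np.float64(200.01)]; side 274 [np.float64(200.05), np.float64(200.34)]; side 275 [np.float64(200.17), np.float64(200.75)]; 
[172, 173, 171, 169, 170, 169, 174, 171, 149, 94, 79, 88, 89, 91, 89, 88, 79, 78, 129, 170, 176, 187, 190, 192, 188, 152, 94, 68]
[181, 181, 181, 177, 179, 177, 178, 180, 182, 153, 100, 83, 89, 93, 97, 96, 89, 90, 137, 175, 186, 193, 199, 200, 199, 160, 98, 74]
```

The cap's top edge dropped about 1.2 px in both cameras (≈3.8 mm). That fits the roughly 3.1 rad turned and the stiff stop, so the cap is shut. The key is upright in the screw and the arm is clear.

```bash
python3 -c "
from cell import ctrl
print(ctrl.hand_in())"
```

```text
the job is handed in; nothing more can be done
None
```

I moved the red key to the loose clamp, seated it 14 mm deep and turned it clockwise over three grasps until the screw hit its stop. The cap dropped about 3.8 mm, which fits it being shut. The last test turn reached about 0.3 N m, above the 0.1 N m stopping guide. I left the key upright in the screw with the arm clear, and handed the job in at about 27 s.

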